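# Change the label rolls over to the clean stand

### The arm

A 7-joint arm with a two-finger parallel gripper is mounted at the origin on a cart in front of the work surface, level with it; the furniture and walls round the work are solid. World frame = base frame: x ahead of the robot, y to its left, z up, the work surface at z = 0. Lengths are in mm, angles in rad, forces in N, time in s.
With the tool pointing down it reaches from about 400 to 875 mm from the base axis. Payload 6.5 kg.
Tool frame: the origin (TCP) lies between the finger pads; the fingertips stand 25 mm ahead of it and the grasp point (between the pads) lies 6 mm ahead of it (manip.nose_length is the distance from the TCP to the fingertips, in mm); z points along the fingers, y is the line along which they close (so a half turn about z gives the same grasp; the last joint's range is limited). The gripper opens to 88 mm and grips with 3 to 60 N. Pads are 18 mm wide; open, the fingers measure 123 mm over their backs; the gripper's body (75 mm by 187 mm) begins 45 mm behind the grasp point.
Start: joints at [-1.394, 0.536, -0.004, 1.538, 0.003, 1.067, -0.071], TCP at [156.269, 630.928, 263.716] pointing down, gripper open.
Joint ranges: [-2.7, 2.7], [-0.37, 2.16], [-1.27, 1.26], [0.24, 2.4], [-1.31, 4.45], [0.19, 1.91], [-2.76, 2.76]. Speed limits (rad/s): [2.39, 2.39, 3.14, 3.14, 3.14, 3.14, 3.14].

### API

Orientations are given as [roll, pitch, yaw] about the fixed x, y, z axes, in that order (R = Rz(yaw) Ry(pitch) Rx(roll)).
In Python, from cell import status, vision, manip gives the robot as it stands. The module is installed in compiled form; this text tells all that it offers.
- The arm moves only by the shell command python3 -m jog 'ROWS'. ROWS is a JSON object whose one key "series" holds a list of rows, each a list of 5 numbers: the closure, from 0 (fully open) to 1 (shut), then the shift along the tool's x, y, z in units of 25 mm (1.0 is 25 mm), then the turn about the tool's z in units of 5 degrees (1.0 is 5 degrees). In form: {"series": [[grip, x, y, z, twist], ...]}. A call has 1 to 20 rows; each row shifts and turns the commanded pose from where the row before left it, along the tool's axes as they then stand; what a row does not reach is not made up. A row lasts 1/12 s, in which the tool goes at most 41.7 mm and 7.16 degrees, less where a joint would pass 70% of its speed; a pose out of reach is approached as far as the arm can. A call is refused whole if a number of a shift passes 1 or a number of a turn 1, either way. A call with a gripper value outside its range is refused whole. The fingers move at their own pace and stop on an object; the grip force is fixed at half the most. Time passes only in rows, so rows that do not move let the fingers close. It gives the time, the measured TCP pose, the force, the opening and the grip force at its end, in the units of the state.
- status.get_obs(): the state, without advancing time (a new reading comes with each control period).
- vision.read_camera(name): name is "scene" or "top"; returns a dict with "color" (420x560x3 uint8, blue, green, red), "mtx" (3x3 intrinsics, pixels), "world_from_camera" (4x4, takes a point from camera to world coordinates). Camera axes: x right, y down, z forward; pixel columns grow to the right and rows downward; lengths in mm; the calibration is good to about 2 mm. A picture is of the moment at which its call begins. There is no depth.
- manip.finish_job(): hands the job in; it is judged then, once.
The state is a dict: "clock": time; "joints": joint angles; "joint_vel": joint speeds; "effort": joint torques, N m; "position": TCP position; "orientation": TCP orientation; "force": force on the tool from outside, world axes, zero at the start; "torque": the same for the moment, N m; "grip_width": finger opening in mm; "finger_force": force on a finger pad.
Only numpy, scipy, OpenCV 4.12 (cv2) and the standard library are available. Lean on these libraries where they do the work, as an engineer would, in place of code of your own. Each camera call takes 0.05 s, during which the arm holds its last target. There are 200 camera calls.

### The job

The white label rack on the packing bench is due for washing: move its four label rolls over to the empty stainless steel stand, one to a bay, in the same order from left to right as they hang now, so that the packers find each label where they are used to reaching. Set each roll gently down, without dropping it, so that both ends of its spindle lie fully down in the bay's notches, and leave all four hanging still.

Things in the scene. Friction and masses are not known exactly. Their poses are not given: they have to be found in the camera images.
- roll_a: Label roll, the narrowest roll: firm cream roll with white labels, 18 mm wide, 80 mm in diameter, on a black hub (22 mm across, 40 mm long) with a steel spindle 8 mm thick, 68 mm long. Loose. Origin at the spindle's middle, y along it; the roll may spin about y. Hanging, its top is 100 mm above the bench; grip it from above across its flat sides (18 mm).
- roll_b: Label roll, the second narrowest and smallest round: firm cream roll with white labels, 24 mm wide, 72 mm in diameter, on a black hub (22 mm across, 40 mm long) with a steel spindle 8 mm thick, 68 mm long. Loose. Origin at the spindle's middle, y along it; the roll may spin about y. Hanging, its top is 96 mm above the bench; grip it from above across its flat sides (24 mm).
- roll_c: Label roll, the second widest and largest round: firm cream roll with white labels, 32 mm wide, 88 mm in diameter, on a black hub (22 mm across, 40 mm long) with a steel spindle 8 mm thick, 68 mm long. Loose. Origin at the spindle's middle, y along it; the roll may spin about y. Hanging, its top is 104 mm above the bench; grip it from above across its flat sides (32 mm).
- roll_d: Label roll, the widest roll: firm cream roll with white labels, 40 mm wide, 76 mm in diameter, on a black hub (22 mm across, 40 mm long) with a steel spindle 8 mm thick, 68 mm long. Loose. Origin at the spindle's middle, y along it; the roll may spin about y. Hanging, its top is 98 mm above the bench; grip it from above across its flat sides (40 mm).
- holder_a: White holder on the used rack from which roll_a hangs at the start (the four look alike, stand in any order, fixed). Two notched cheeks 50 mm apart inside, tops 76 mm above the bench; holders are 80 mm apart. Origin at bench level under the notches, y along the spindle; the spindle's axis is 60 mm above the bench.
- holder_b: White holder on the used rack from which roll_b hangs at the start (the four look alike, stand in any order, fixed). Two notched cheeks 50 mm apart inside, tops 76 mm above the bench; holders are 80 mm apart. Origin at bench level under the notches, y along the spindle; the spindle's axis is 60 mm above the bench.
- holder_c: White holder on the used rack from which roll_c hangs at the start (the four look alike, stand in any order, fixed). Two notched cheeks 50 mm apart inside, tops 76 mm above the bench; holders are 80 mm apart. Origin at bench level under the notches, y along the spindle; the spindle's axis is 60 mm above the bench.
- holder_d: White holder on the used rack from which roll_d hangs at the start (the four look alike, stand in any order, fixed). Two notched cheeks 50 mm apart inside, tops 76 mm above the bench; holders are 80 mm apart. Origin at bench level under the notches, y along the spindle; the spindle's axis is 60 mm above the bench.
- used_rack: Wooden base board 104 x 336 x 8 mm of the used rack, fixed, with the four holders on it at y = +120, +40, -40, -120 mm. Origin in the middle of its underside, at bench level; +y is to the left along the row, +x to the back.
- clean_stand: Empty stainless label stand, 116 x 330 mm, fixed, tear bar in front. Origin at bench level under its middle; +y left along the row, +x to the back. Four equal bays at y = +120, +40, -40, -120 mm, x = 0: two notched cheeks 50 mm apart inside, tops 76 mm above the bench, notches 26 mm wide at the mouth, 10 mm at the bottom; a seated spindle lies along y, its axis 60 mm above the bench.

How it is judged:
By the outcome, as a careful person would: the job done as asked, in the order asked, and still so for the second after the job is handed in, with the robot touching nothing.
It also fails if it takes over 102 s, if anything falls off the work surface, if the arm or the gripper's body presses on something with over 40 N, if the wrist force passes 120 N, or if a joint passes its speed limit or range.

## Working session

There is one attempt and no reset: what is moved stays moved. The work goes in short steps, Python scripts to look and compute and a shell command to move; the robot and the scene stay as the last step left them, time stands still between calls to the robot, and variables do not carry over. Pictures are saved under pics/ and viewed, at most 14 in all, crops included, and the job is handed in when it is done.

```bash
mkdir -p pics; cat > h.py <<'E'
import numpy as np, cv2
from cell import status, vision, manip
def snap(n,f):
    c=vision.read_camera(n); cv2.imwrite('pics/'+f,c['color']); np.savez('pics/'+f+'.npz',**c); return c
def ray(c,uv,z):
    T=c['world_from_camera']; d=T[:3,:3]@np.linalg.solve(c['mtx'],[uv[0],uv[1],1]); o=T[:3,3]
    return o+d*(z-o[2])/d[2]
def proj(c,p):
    T=c['world_from_camera']; q=c['mtx']@(T[:3,:3].T@(np.array(p)-T[:3,3])); return q[:2]/q[2]
E
python3 - <<'E'
from h import *
for n in('scene','top'):
    c=snap(n,n+'0.png'); print(c['world_from_camera'].round(3),c['mtx'])
print(status.get_obs(),manip.nose_length)
E
```

```text
[[ 8.850000e-01 -2.150000e-01  4.120000e-01 -1.154030e+02]
 [-4.640000e-01 -4.570000e-01  7.590000e-01 -1.187039e+03]
 [ 2.500000e-02 -8.630000e-01 -5.050000e-01  8.549450e+02]
 [ 0.000000e+00  0.000000e+00  0.000000e+00  1.000000e+00]] [[532.14769153   0.         271.52074411]
 [  0.         532.14769153 213.97047982]
 [  0.           0.           1.        ]]
[[ 2.000000e-02 -9.970000e-01  7.200000e-02  4.498870e+02]
 [-1.000000e+00 -2.100000e-02 -7.000000e-03  6.516000e+00]
 [ 8.000000e-03 -7.200000e-02 -9.970000e-01  1.148572e+03]
 [ 0.000000e+00  0.000000e+00  0.000000e+00  1.000000e+00]] [[437.95205458   0.         281.26426564]
 [  0.         437.95205458 207.44947968]
 [  0.           0.           1.        ]]
{'clock': 0.1, 'joints': array([-1.39420028,  0.5370802 , -0.00440815,  1.53873798,  0.00256939,
        1.06729306, -0.07119063]), 'joint_vel': array([ 0.00172851,  0.00026102,  0.00077928, -0.00151108, -0.00179373,
       -0.00156703,  0.00092942]), 'effort': array([ 1.90535371e-03, -5.72088540e+01,  9.93440598e-01, -2.52230197e+01,
       -5.62554749e-02,  1.35369578e-02,  5.00721819e-05]), 'position': array([156.1704086 , 630.44756377, 262.94771653]), 'orientation': array([-3.14008309e+00,  1.00939124e-04,  2.89883670e+00]), 'force': array([-0.20518316,  1.07045872,  0.20852014]), 'torque': array([ 0.05308258, -0.00075337, -0.03877772]), 'finger_force': 0.0, 'grip_width': 88.51358370879491} 25.0
```

View pics/scene0.png

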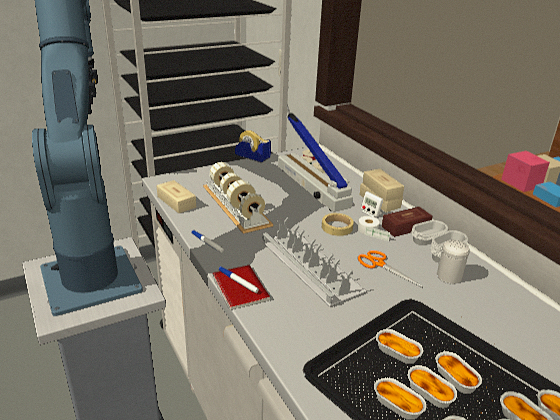

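View pics/top0.png

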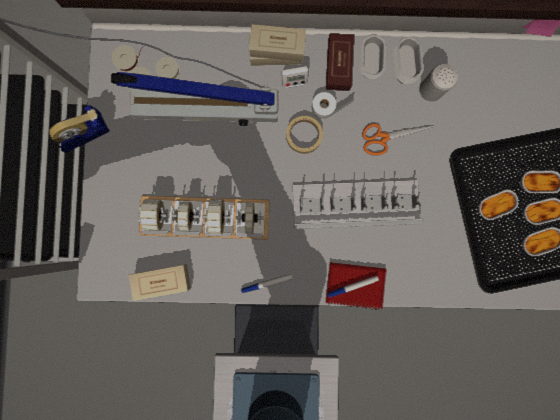

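The top view shows the used rack at about u 140–268, v 195–238 and the stand at about u 293–420, v 178–228. Next I zoom in on both.

```bash
python3 - <<'E'
import cv2,numpy as np
a=cv2.imread('pics/top0.png')
l=cv2.resize(a[185:250,130:280],None,fx=5,fy=5,interpolation=cv2.INTER_CUBIC)
r=cv2.resize(a[170:235,285:435],None,fx=5,fy=5,interpolation=cv2.INTER_CUBIC)
im=np.vstack([l[:300],r[:300]])
cv2.imwrite('pics/z.png',np.vstack([l[:298],r[:302]]))
s=cv2.imread('pics/scene0.png')
cv2.imwrite('pics/zs.png',cv2.resize(s[150:310,190:390],None,fx=3.7,fy=3.7,interpolation=cv2.INTER_CUBIC))
E
```

```text
(no output)
```

View pics/z.png

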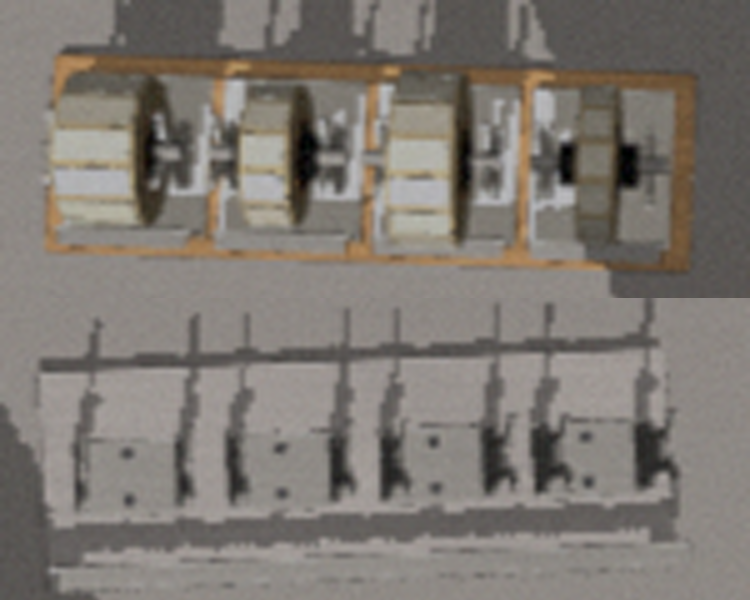

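View pics/zs.png

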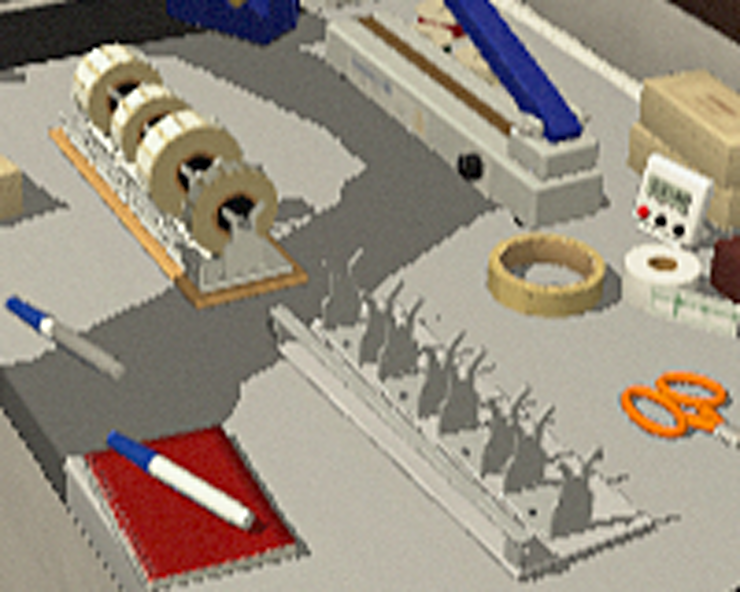

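The rolls hang, left to right, in the order d, b, c, a (top crop at about u 95, 270, 430 and 600). The stand's bays show screw pairs, and its tear bar is in front (−x).

```bash
python3 - <<'E'
from h import *
t=dict(np.load('pics/top0.png.npz')); s=dict(np.load('pics/scene0.png.npz'))
hsv=cv2.cvtColor(t['color'],cv2.COLOR_BGR2HSV)
m=cv2.inRange(hsv,(8,110,60),(20,255,255)); m[:185]=0;m[250:]=0;m[:,:130]=0;m[:,280:]=0
pts=cv2.findNonZero(m); 
P=np.array([ray(t,p[0],8)[:2] for p in pts],np.float32)
(cx,cy),(w,h),a=cv2.minAreaRect(P); print('board',cx,cy,w,h,a)
C=[(57,53),(697,75),(688,272),(45,250)]
Q=[ray(t,(130+u/5-.4,185+v/5-.4),8)[:2] for u,v in C]; Q=np.array(Q);print(Q.round(1),Q.mean(0).round(1),np.linalg.norm(Q[0]-Q[1]),np.linalg.norm(Q[1]-Q[2]))
S=[(127,453),(129,500),(281,447),(283,492),(433,441),(435,488),(585,437),(588,482)]
for z in(0,5,10):
  W=np.array([ray(t,(285+u/5-.4,170+(v-298)/5-.4),z)[:2] for u,v in S]); print('screws',z,W.round(1).tolist(),W.mean(0).round(1),np.linalg.norm(W[0]-W[6])/3)
  d=W[[0,1]].mean(0)-W[[6,7]].mean(0); print('yaw',np.degrees(np.arctan2(-d[0],d[1])))
  print([ (proj(s,[*w,z])-[190,150]).__mul__(3.7).round(0).tolist() for w in W])
O=[(38,360),(662,338),(690,545),(52,592)]
O=np.array([ray(t,(285+u/5-.4,170+(v-298)/5-.4),3)[:2] for u,v in O]);print('outline',O.round(1))
print('post',ray(t,(80,262),0),ray(t,(80,262),300))
# used rack cheeks in scene check: end roll a hub
E
```

```text
board 502.50048828125 199.57958984375 332.1935119628906 101.75199890136719 89.38609313964844
[[556.2 365.4]
 [551.8  31.2]
 [449.   33.6]
 [453.5 367.1]] [502.6 199.3] 334.15353618369414 102.81714858363385
screws 0 [[552.1, -76.6], [527.3, -78.0], [557.0, -157.7], [533.3, -159.1], [561.9, -238.0], [537.1, -239.2], [565.7, -318.3], [541.9, -319.9]] [ 547.  -198.4] 80.71260498868195
yaw 3.3355875537468447
[[370.0, 347.0], [343.0, 355.0], [428.0, 399.0], [402.0, 408.0], [491.0, 454.0], [462.0, 464.0], [557.0, 515.0], [530.0, 526.0]]
screws 5 [[551.7, -76.2], [527.0, -77.7], [556.5, -157.0], [532.9, -158.3], [561.4, -236.9], [536.7, -238.1], [565.2, -316.9], [541.5, -318.5]] [ 546.6 -197.5] 80.36124441740652
yaw 3.3355875537468545
[[369.0, 341.0], [343.0, 350.0], [427.0, 393.0], [401.0, 402.0], [490.0, 448.0], [462.0, 458.0], [556.0, 509.0], [529.0, 519.0]]
screws 10 [[551.2, -75.9], [526.7, -77.3], [556.1, -156.3], [532.5, -157.6], [560.9, -235.9], [536.3, -237.0], [564.7, -315.5], [541.1, -317.1]] [ 546.2 -196.6] 80.0098838461311
yaw 3.3355875537468624
[[369.0, 336.0], [342.0, 344.0], [427.0, 387.0], [401.0, 396.0], [489.0, 442.0], [461.0, 452.0], [555.0, 502.0], [528.0, 513.0]]
outline [[ 600.   -28.7]
 [ 618.8 -358.2]
 [ 509.6 -372.8]
 [ 478.1  -38.3]]
post [379.48249968 518.26644278   0.        ] [397.87161682 384.60049651 300.        ]
```

```bash
cat >> h.py <<'E'
def fr(o,deg):
    a=np.radians(deg); return lambda x,y,z: np.array([o[0]+x*np.cos(a)-y*np.sin(a),o[1]+x*np.sin(a)+y*np.cos(a),z])
RACK=fr((502.6,199.5),-0.75); ST=fr((546.2,-196.6),3.34)
E
python3 - <<'E'
from h import *
t=dict(np.load('pics/top0.png.npz')); s=dict(np.load('pics/scene0.png.npz'))
def ov(c,F,x0,x1,y0,y1,f,n):
    im=cv2.resize(c['color'][y0:y1,x0:x1],None,fx=f,fy=f,interpolation=cv2.INTER_CUBIC)
    for y in(120,40,-40,-120):
        for e in(-27,27):
            for (x,z),col in {(-13,76):(0,0,255),(13,76):(0,0,255),(0,56):(255,0,0)}.items():
                u,v=(proj(c,F(x,y+e,z))-[x0,y0]+.5)*f
                cv2.circle(im,(int(u),int(v)),2,col,-1)
    cv2.imwrite('pics/'+n,im); return im
a=ov(s,ST,262,372,215,305,7,'o1.png')
b=ov(t,ST,285,435,170,235,5,'o2.png'); cc=ov(s,RACK,200,275,160,240,3.6,'o3.png')
d=ov(t,RACK,130,280,185,240,5,'o3.png')
cv2.imwrite('pics/o4.png',np.vstack([b[:325],d[:275]]))
E
```

```text
(no output)
```

View pics/o1.png

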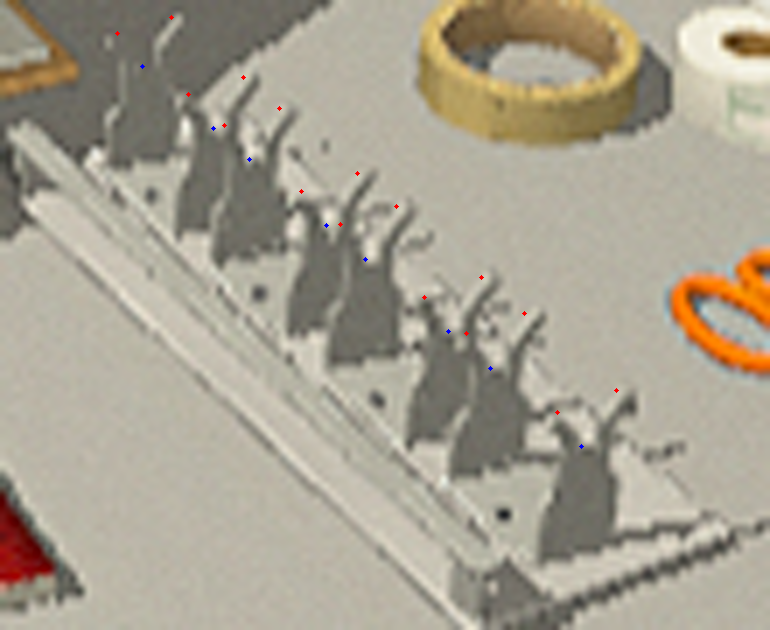

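View pics/o4.png

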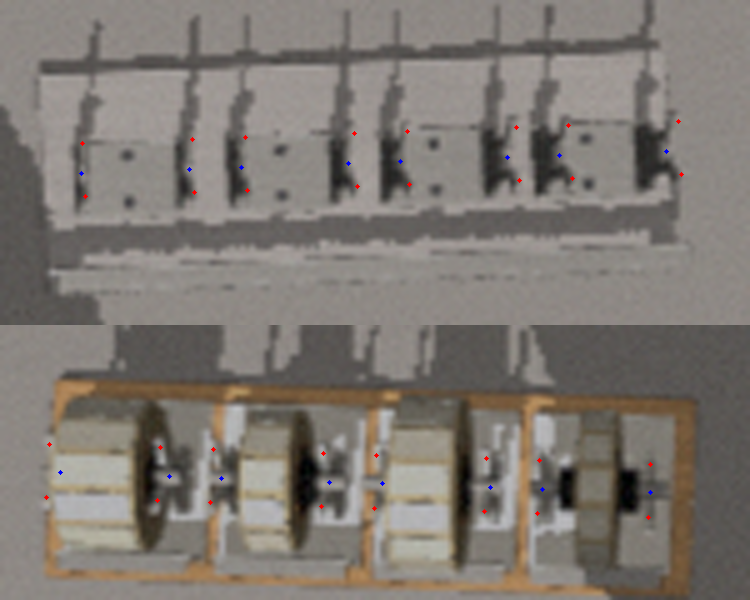

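The projected notches fit both racks to within about 2 mm. I'm heading in, keeping clear of the shelf post near (390, 450).

```bash
cat >> h.py <<'E'
def go(t,a):  # tool units from measured pose to target TCP t with row-frame angle a (deg)
    o=status.get_obs(); y=o['orientation'][2]; d=np.array(t)-o['position']
    ax=np.array([np.cos(y),np.sin(y),0]); ay=np.array([np.sin(y),-np.cos(y),0])
    tw=(180+a-np.degrees(y)+180)%360-180
    print('units now-frame',((d@ax)/25).round(2),((d@ay)/25).round(2),(-d[2]/25).round(2),'twist',round(-tw/5,2),'pos',o['position'].round(1),'t',o['clock'].round(1),'w',o['grip_width'].round(1))
E
python3 -m jog '{"series":[[0,-0.65,-0.87,0,0],[0,-0.65,-0.87,0,0],[0,-0.65,-0.87,0,0],[0,-0.65,-0.87,0,0],[0,-0.65,-0.87,0,0],[0,-0.65,-0.87,0,0],[0,-0.87,-0.47,0,0],[0,-0.87,-0.47,0,0],[0,-0.87,-0.47,0,0],[0,-0.87,-0.47,0,0],[0,-0.87,-0.47,0,0],[0,-0.87,-0.47,0,0],[0,0,0,0,-0.88],[0,0,0,0,-0.88],[0,0,0,0,-0.88],[0,0,0,0,0],[0,0,0,0,0]]}'
python3 - <<'E'
from h import *
t=dict(np.load('pics/top0.png.npz'))
for n,u0,u1,v,top in(('d',50,135,150,98),('b',240,293,155,96),('c',387,461,155,104),('a',578,618,160,100)):
    p=ray(t,(130+u0/5-.4,185+v/5-.4),top);q=ray(t,(130+u1/5-.4,185+v/5-.4),top); m=(p+q)/2-[502.6,199.5,0]
    a=np.radians(-.75); print(n,np.linalg.norm(p-q).round(1),'y in rack',(-np.sin(a)*m[0]+np.cos(a)*m[1]).round(1))
for y in(120,-120): go(RACK(0,y,180),-.75)
E
```

```text
clock: 1.52
position: [329.2, 380.8, 263.5]
orientation: [-3.141, -0.0, 3.127]
force: [-0.3, 0.0, -0.4]
grip_width: 88.1
finger_force: 0.0
d 40.6 y in rack 118.5
b 25.4 y in rack 35.7
c 35.3 y in rack -41.0
a 19.2 y in rack -123.8Traceback (most recent call last):
  File "<stdin>", line 6, in <module>
  File "h.py", line 17, in go
    print('units now-frame',((d@ax)/25).round(2),((d@ay)/25).round(2),(-d[2]/25).round(2),'twist',round(-tw/5,2),'pos',o['position'].round(1),'t',o['clock'].round(1),'w',o['grip_width'].round(1))
                                                                                                                                                  ^^^^^^^^^^^^^^^^
AttributeError: 'float' object has no attribute 'round'
```

```bash
sed -i "s/o\['clock'\].round(1)/round(float(o['clock']),1)/;s/o\['grip_width'\].round(1)/round(float(o['grip_width']),1)/" h.py
python3 -c "
from h import *
go(RACK(0,-123.5,130),-.75)"
```

```text
units now-frame -7.05 -12.09 5.34 twist -0.02 pos [329.2 380.8 263.5] t 1.5 w 88.1
```

```bash
python3 -m jog '{"series":[[0.43,-0.5,-0.86,0,0],[0.43,-0.5,-0.86,0,0],[0.43,-0.5,-0.86,0,0],[0.43,-0.5,-0.86,0,0],[0.43,-0.5,-0.86,0,0],[0.43,-0.5,-0.86,0,0],[0.43,-0.5,-0.86,0,0],[0.43,-0.5,-0.86,0.3,0],[0.43,-0.5,-0.86,0.4,0],[0.43,-0.5,-0.86,0.5,0],[0.43,-0.5,-0.86,0.6,0],[0.43,-0.5,-0.86,0.7,0],[0.43,-0.5,-0.86,0.7,0],[0.43,-0.5,-0.86,0.6,0],[0.43,0,0,0.3,0],[0.43,0,0,0,0],[0.43,0,0,0,0]]}'
python3 -c "
from h import *
go(RACK(0,-123.5,104),-.75)
c=snap('scene','s1.png');cv2.imwrite('pics/s1z.png',cv2.resize(c['color'][100:260,180:320],None,fx=3.7,fy=3.7,interpolation=cv2.INTER_CUBIC))"
```

```text
clock: 2.93
position: [500.0, 78.6, 161.0]
orientation: [3.141, -0.001, 3.128]
force: [-0.5, 0.3, -0.5]
grip_width: 50.1
finger_force: 0.0
units now-frame -0.04 -0.1 2.28 twist -0.0 pos [500.   78.6 161. ] t 2.9 w 50.1
```

View pics/s1z.png

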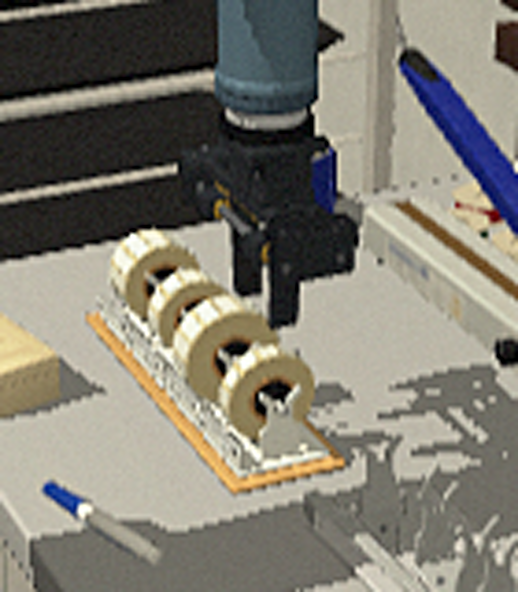

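The gripper sits over roll a with its fingers on either side, so I go down, close and lift.

```bash
python3 -m jog '{"series":[[0.43,-0.04,-0.1,0.6,0],[0.43,0,0,0.8,0],[0.43,0,0,0.6,0],[0.43,0,0,0.3,0],[0.43,0,0,0,0],[0.43,0,0,0,0],[0.9,0,0,0,0],[0.9,0,0,0,0],[0.9,0,0,0,0],[0.9,0,0,0,0],[0.9,0,0,0,0],[0.9,0,0,0,0],[0.9,0,0,0,0]]}'
```

```text
clock: 4.07
position: [501.7, 75.4, 103.9]
orientation: [3.141, 0.0, 3.129]
force: [-0.0, -1.1, 2.4]
grip_width: 17.6
finger_force: 30.0
```

```bash
python3 -m jog '{"series":[[0.9,0,0,-0.1,0],[0.9,0,0,-0.3,0],[0.9,0,0,-0.5,0],[0.9,0,0,-0.7,0],[0.9,0,0,-0.8,0],[0.9,0,0,-0.8,0],[0.9,0,0,-0.6,0],[0.9,0,0,-0.4,0],[0.9,0,0,-0.2,0],[0.9,0,0,0,-0.41],[0.9,0,0,0,-0.41],[0.9,0,0,0,0]]}'
python3 -c "
from h import *
go(ST(0,-120,104),3.34)"
```

```text
clock: 5.07
position: [501.1, 75.3, 213.4]
orientation: [-3.141, -0.001, -3.081]
force: [0.2, -0.2, -1.2]
grip_width: 17.8
finger_force: 30.0
units now-frame -1.13 -15.76 4.38 twist 0.03 pos [501.1  75.3 213.4] t 5.1 w 17.8
```

```bash
python3 -m jog '{"series":[[0.9,-0.06,-0.4,0,0],[0.9,-0.06,-0.7,0,0],[0.9,-0.06,-0.9,0,0],[0.9,-0.06,-0.9,0,0],[0.9,-0.06,-0.9,0,0],[0.9,-0.06,-0.9,0,0],[0.9,-0.06,-0.9,0,0],[0.9,-0.06,-0.9,0,0],[0.9,-0.06,-0.9,0,0],[0.9,-0.06,-0.9,0,0],[0.9,-0.06,-0.9,0,0],[0.9,-0.06,-0.9,0,0],[0.9,-0.06,-0.9,0,0],[0.9,-0.06,-0.9,0,0],[0.9,-0.06,-0.9,0,0],[0.9,-0.06,-0.9,0,0],[0.9,-0.06,-0.9,0,0],[0.9,-0.06,-0.7,0,0],[0.9,-0.06,-0.46,0,0]]}'
python3 -m jog '{"series":[[0.9,0,0,0,0],[0.9,0,0,0.3,0],[0.9,0,0,0.5,0],[0.9,0,0,0.6,0],[0.9,0,0,0.5,0],[0.9,0,0,0.3,0],[0.9,0,0,0,0],[0.9,0,0,0,0]]}'
python3 -c "
from h import *
go(ST(0,-120,104),3.34)
c=snap('scene','s2.png');d=snap('top','t2.png');cv2.imwrite('pics/s2z.png',np.hstack([cv2.resize(c['color'][170:330,240:380],None,fx=2.8,fy=2.8,interpolation=cv2.INTER_CUBIC),cv2.resize(d['color'][140:300,340:460],None,fx=2.8,fy=2.8,interpolation=cv2.INTER_CUBIC)]))"
```

```text
clock: 6.65
position: [552.1, -319.5, 213.2]
orientation: [-3.14, -0.001, -3.086]
force: [-0.1, 0.3, -1.4]
grip_width: 17.9
finger_force: 30.0
clock: 7.32
position: [553.1, -315.7, 158.2]
orientation: [3.141, -0.001, -3.082]
force: [0.2, -0.4, -1.3]
grip_width: 17.9
finger_force: 30.0
units now-frame -0.0 -0.03 2.17 twist 0.02 pos [ 553.1 -315.7  158.2] t 7.3 w 17.9
```

View pics/s2z.png

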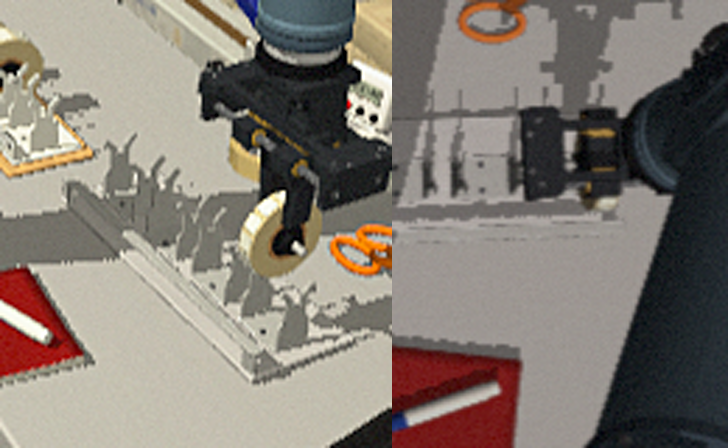

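```bash
python3 -c "
from h import *
c=dict(np.load('pics/s2.png.npz'))
p=status.get_obs()['position']
for x in (-10,-5,0,5):
  print(x,((proj(c,ST(x,-120-34,114.5))-[240,170]+.5)*2.8).round(0))
"
```

```text
-10 [297. 258.]
-5 [301. 256.]
0 [306. 255.]
5 [310. 253.]
```

The spindle end is within a few mm of where it should be, and the notch mouth gives ±9 mm. I lower it gently.

```bash
python3 -m jog '{"series":[[0.9,0,0,0.4,0],[0.9,0,0,0.6,0],[0.9,0,0,0.4,0],[0.9,0,0,0.3,0],[0.9,0,0,0.15,0],[0.9,0,0,0.1,0],[0.9,0,0,0.08,0],[0.9,0,0,0,0],[0.9,0,0,0,0],[0.9,0,0,0,0]]}'
python3 -c "
from h import *
go(ST(0,-120,104),3.34)
c=snap('scene','s3.png');cv2.imwrite('pics/s3z.png',cv2.resize(c['color'][220:310,290:380],None,fx=6,fy=6,interpolation=cv2.INTER_CUBIC))"
```

```text
clock: 8.25
position: [553.5, -316.4, 108.5]
orientation: [-3.141, 0.001, -3.082]
force: [-0.2, -0.2, -0.8]
grip_width: 17.5
finger_force: 30.0
units now-frame 0.01 0.0 0.18 twist 0.01 pos [ 553.5 -316.4  108.5] t 8.2 w 17.5
```

View pics/s3z.png

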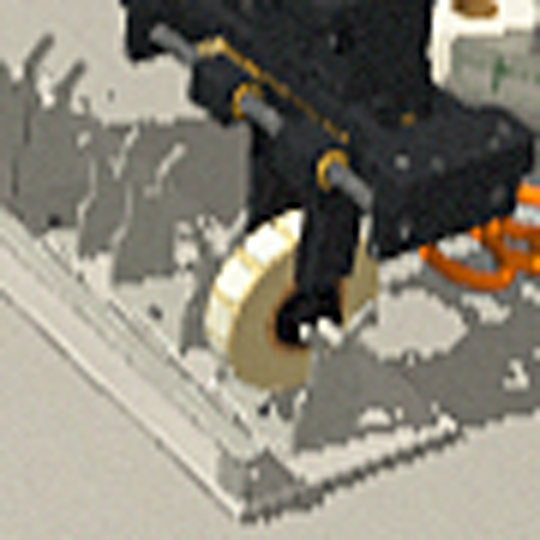

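The spindle end is in the outer cheek's notch, just above its seat.

```bash
python3 -m jog '{"series":[[0.9,0,0,0.05,0],[0.9,0,0,0.05,0],[0.9,0,0,0.04,0],[0.9,0,0,0,0],[0.9,0,0,0,0]]}';python3 -m jog '{"series":[[0.9,0,0,0.03,0],[0.9,0,0,0.02,0],[0.9,0,0,0,0],[0.9,0,0,0,0]]}'
```

```text
clock: 8.72
position: [553.2, -316.2, 104.4]
orientation: [3.142, -0.0, -3.082]
force: [0.3, -0.9, -0.7]
grip_width: 17.9
finger_force: 30.0
clock: 9.05
position: [553.4, -316.3, 103.9]
orientation: [-3.142, 0.0, -3.082]
force: [-1.2, 1.8, 4.9]
grip_width: 17.8
finger_force: 30.0
```

There is contact at the seated height of 103.9. I release and rise.

```bash
python3 -m jog '{"series":[[0.75,0,0,0,0],[0.7,0,0,0,0],[0.6,0,0,0,0],[0.55,0,0,0,0],[0.55,0,0,0,0],[0.55,0,0,-0.2,0],[0.55,0,0,-0.5,0],[0.55,0,0,-0.9,0],[0.4,0,0,-0.9,0],[0.4,0,0,-0.9,0],[0.4,0,0,-0.9,0]]}'
python3 -c "
from h import *
c=snap('scene','s4.png');cv2.imwrite('pics/s4z.png',cv2.resize(c['color'][220:310,290:380],None,fx=5,fy=5,interpolation=cv2.INTER_CUBIC))
go(RACK(0,-41,104),-.75)"
```

```text
clock: 9.97
position: [553.3, -316.4, 213.1]
orientation: [-3.141, 0.001, -3.083]
force: [-0.3, 0.0, -0.1]
grip_width: 52.8
finger_force: 0.0
units now-frame 1.01 19.15 4.56 twist 0.82 pos [ 555.4 -317.9  217.9] t 10.0 w 52.8
```

View pics/s4z.png

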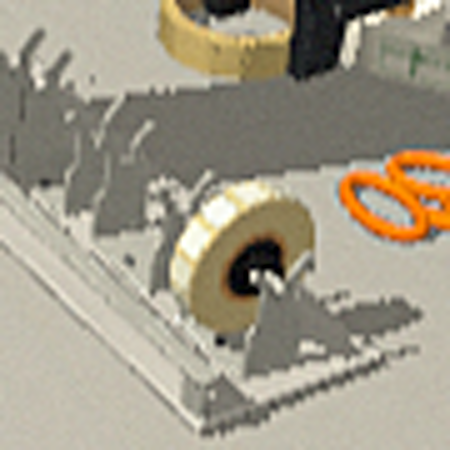

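Roll a is seated in the right bay. Roll c is next.

```bash
python3 -m jog '{"series":[[0.4,0.05,0.6,0,0],[0.4,0.05,0.9,0,0],[0.4,0.05,1,0,0],[0.4,0.05,1,0,0],[0.4,0.05,1,0,0],[0.4,0.05,1,0,0],[0.4,0.05,1,0,0],[0.4,0.05,1,0,0],[0.4,0.05,1,0,0],[0.4,0.05,1,0,0],[0.4,0.05,1,0,0],[0.4,0.05,1,0,0],[0.4,0.05,1,0,0],[0.4,0.05,1,0,0],[0.4,0.05,1,0,0],[0.4,0.05,1,0,0],[0.4,0.05,1,0,0],[0.4,0.05,1,0,0],[0.4,0.05,0.9,0,0],[0.4,0.05,0.75,0,0]]}'
python3 -m jog '{"series":[[0.4,0,0,0.4,0.41],[0.4,0,0,0.8,0.41],[0.4,0,0,0.8,0],[0.4,0,0,0.4,0],[0.4,0,0,0,0],[0.4,0,0,0,0]]}'
python3 -c "
from h import *
go(RACK(0,-41,104),-.75)"
```

```text
clock: 11.68
position: [499.9, 162.2, 211.8]
orientation: [3.141, 0.001, -3.081]
force: [0.3, 0.5, 0.2]
grip_width: 52.9
finger_force: 0.0
clock: 12.18
position: [500.2, 160.0, 151.2]
orientation: [-3.141, -0.0, 3.129]
force: [-0.7, 0.2, 0.8]
grip_width: 52.7
finger_force: 0.0
units now-frame -0.08 -0.06 1.89 twist 0.01 pos [500.2 160.  151.2] t 12.2 w 52.7
```

```bash
python3 -m jog '{"series":[[0.4,-0.08,-0.06,0.4,0],[0.4,0,0,0.7,0],[0.4,0,0,0.5,0],[0.4,0,0,0.29,0],[0.4,0,0,0,0],[0.9,0,0,0,0],[0.9,0,0,0,0],[0.9,0,0,0,0],[0.9,0,0,0,0],[0.9,0,0,0,0],[0.9,0,0,0,0]]}'
python3 -m jog '{"series":[[0.9,0,0,-0.1,0],[0.9,0,0,-0.3,0],[0.9,0,0,-0.5,0],[0.9,0,0,-0.7,0],[0.9,0,0,-0.8,0],[0.9,0,0,-0.9,0],[0.9,0,0,-0.7,0],[0.9,0,0,-0.4,0],[0.9,0,0,-0.2,0],[0.9,0,0,0,-0.41],[0.9,0,0,0,-0.41],[0.9,0,0,0,0],[0.9,0,0,0,0]]}'
python3 -c "
from h import *
go(ST(0,-40,104),3.34)"
```

```text
clock: 13.1
position: [502.6, 158.9, 104.1]
orientation: [3.141, 0.001, 3.129]
force: [0.5, -0.5, 4.5]
grip_width: 31.6
finger_force: 30.0
clock: 14.18
position: [501.4, 158.4, 217.7]
orientation: [-3.141, -0.002, -3.083]
force: [0.0, -0.6, -2.8]
grip_width: 31.8
finger_force: 30.0
units now-frame -0.97 -15.88 4.55 twist -0.0 pos [501.4 158.4 217.7] t 14.2 w 31.8
```

```bash
python3 -m jog '{"series":[[0.9,-0.05,-0.4,0,0],[0.9,-0.05,-0.7,0,0],[0.9,-0.05,-0.9,0,0],[0.9,-0.05,-0.9,0,0],[0.9,-0.05,-0.9,0,0],[0.9,-0.05,-0.9,0,0],[0.9,-0.05,-0.9,0,0],[0.9,-0.05,-0.9,0,0],[0.9,-0.05,-0.9,0,0],[0.9,-0.05,-0.9,0,0],[0.9,-0.05,-0.9,0,0],[0.9,-0.05,-0.9,0,0],[0.9,-0.05,-0.9,0,0],[0.9,-0.05,-0.9,0,0],[0.9,-0.05,-0.9,0,0],[0.9,-0.05,-0.9,0,0],[0.9,-0.05,-0.9,0,0],[0.9,-0.05,-0.7,0,0],[0.9,-0.05,-0.58,0,0]]}'
python3 -m jog '{"series":[[0.9,0,0,0,0],[0.9,0,0,0.3,0],[0.9,0,0,0.6,0],[0.9,0,0,0.7,0],[0.9,0,0,0.5,0],[0.9,0,0,0.2,0],[0.9,0,0,0,0],[0.9,0,0,0,0]]}'
python3 -c "
from h import *
go(ST(0,-40,108.5),3.34)"
```

```text
clock: 15.77
position: [548.3, -238.9, 218.1]
orientation: [-3.141, -0.001, -3.085]
force: [-0.3, -0.7, -3.9]
grip_width: 32.0
finger_force: 30.0
clock: 16.43
position: [549.3, -235.8, 161.1]
orientation: [3.141, -0.0, -3.082]
force: [0.4, -0.5, -0.7]
grip_width: 31.9
finger_force: 30.0
units now-frame 0.03 -0.03 2.1 twist 0.02 pos [ 549.3 -235.8  161.1] t 16.4 w 31.9
```

```bash
python3 -m jog '{"series":[[0.9,0.03,-0.03,0.3,0],[0.9,0,0,0.6,0],[0.9,0,0,0.5,0],[0.9,0,0,0.4,0],[0.9,0,0,0.2,0],[0.9,0,0,0.1,0],[0.9,0,0,0.05,0],[0.9,0,0,0.05,0],[0.9,0,0,0.05,0],[0.9,0,0,0,0],[0.9,0,0,0,0]]}'
python3 -m jog '{"series":[[0.9,0,0,0.03,0],[0.9,0,0,0,0],[0.9,0,0,0,0]]}'
```

```text
clock: 17.35
position: [548.6, -237.1, 105.0]
orientation: [-3.141, 0.001, -3.082]
force: [0.1, -0.0, -1.9]
grip_width: 31.8
finger_force: 30.0
clock: 17.6
position: [548.7, -237.2, 104.3]
orientation: [-3.141, 0.001, -3.082]
force: [-0.4, -0.0, 0.5]
grip_width: 31.6
finger_force: 30.0
```

```bash
python3 -m jog '{"series":[[0.9,0,0,0.02,0],[0.9,0,0,0,0],[0.9,0,0,0,0]]}'
python3 -m jog '{"series":[[0.6,0,0,0,0],[0.55,0,0,0,0],[0.5,0,0,0,0],[0.45,0,0,0,0],[0.45,0,0,0,0],[0.45,0,0,-0.2,0],[0.45,0,0,-0.5,0],[0.45,0,0,-0.9,0],[0.45,0,0,-0.9,0],[0.45,0,0,-0.9,0],[0.45,0,0,-0.9,0],[0.45,0,0,0,0]]}'
python3 -c "
from h import *
go(RACK(0,36.5,150),-.75)"
```

```text
clock: 17.85
position: [548.8, -237.2, 104.1]
orientation: [-3.141, 0.001, -3.082]
force: [-1.1, 0.1, 5.3]
grip_width: 31.8
finger_force: 30.0
clock: 18.85
position: [550.9, -238.4, 216.7]
orientation: [-3.138, 0.008, -3.083]
force: [0.9, 0.2, -0.0]
grip_width: 48.6
finger_force: 0.0
units now-frame 0.8 19.06 2.67 twist 0.82 pos [ 550.9 -238.4  216.7] t 18.9 w 48.6
```

```bash
python3 -m jog '{"series":[[0.45,0.04,0.6,0,0],[0.45,0.04,0.9,0,0],[0.45,0.04,1,0,0],[0.45,0.04,1,0,0],[0.45,0.04,1,0,0],[0.45,0.04,1,0,0],[0.45,0.04,1,0,0],[0.45,0.04,1,0,0],[0.45,0.04,1,0,0],[0.45,0.04,1,0,0],[0.45,0.04,1,0,0],[0.45,0.04,1,0,0],[0.45,0.04,1,0,0],[0.45,0.04,1,0,0],[0.45,0.04,1,0,0],[0.45,0.04,1,0,0],[0.45,0.04,1,0,0],[0.45,0.04,1,0,0],[0.45,0.04,0.9,0,0],[0.45,0.04,0.65,0,0]]}'
python3 -m jog '{"series":[[0.45,0,0,0.4,0.41],[0.45,0,0,0.8,0.41],[0.45,0,0,0.8,0],[0.45,0,0,0.4,0],[0.45,0,0,0,0],[0.45,0,0,0,0]]}'
python3 -c "
from h import *
go(RACK(0,36.5,103.5),-.75)"
```

```text
clock: 20.52
position: [498.0, 240.3, 210.1]
orientation: [3.141, -0.002, -3.079]
force: [0.2, 0.2, 0.1]
grip_width: 48.4
finger_force: 0.0
clock: 21.02
position: [499.5, 237.3, 150.6]
orientation: [-3.141, -0.002, 3.13]
force: [0.5, 0.2, 0.1]
grip_width: 48.7
finger_force: 0.0
units now-frame -0.14 -0.05 1.89 twist 0.01 pos [499.5 237.3 150.6] t 21.0 w 48.7
```

```bash
python3 -m jog '{"series":[[0.45,-0.14,-0.05,0.4,0],[0.45,0,0,0.7,0],[0.45,0,0,0.5,0],[0.45,0,0,0.29,0],[0.45,0,0,0,0],[0.9,0,0,0,0],[0.9,0,0,0,0],[0.9,0,0,0,0],[0.9,0,0,0,0],[0.9,0,0,0,0],[0.9,0,0,0,0]]}'
python3 -m jog '{"series":[[0.9,0,0,-0.1,0],[0.9,0,0,-0.3,0],[0.9,0,0,-0.5,0],[0.9,0,0,-0.7,0],[0.9,0,0,-0.8,0],[0.9,0,0,-0.9,0],[0.9,0,0,-0.7,0],[0.9,0,0,-0.4,0],[0.9,0,0,-0.2,0],[0.9,0,0,0,-0.41],[0.9,0,0,0,-0.41],[0.9,0,0,0,0],[0.9,0,0,0,0]]}'
python3 -c "
from h import *
go(ST(0,40,104),3.34)"
```

```text
clock: 21.93
position: [504.2, 236.1, 104.3]
orientation: [3.141, 0.001, 3.129]
force: [-0.7, -0.6, 2.9]
grip_width: 23.6
finger_force: 30.0
clock: 23.02
position: [503.4, 235.7, 218.3]
orientation: [-3.141, -0.001, -3.083]
force: [0.2, 0.1, -1.4]
grip_width: 23.8
finger_force: 30.0
units now-frame -0.7 -15.76 4.57 twist -0.0 pos [503.4 235.7 218.3] t 23.0 w 23.8
```

```bash
python3 -m jog '{"series":[[0.9,-0.04,-0.4,0,0],[0.9,-0.04,-0.7,0,0],[0.9,-0.04,-0.9,0,0],[0.9,-0.04,-0.9,0,0],[0.9,-0.04,-0.9,0,0],[0.9,-0.04,-0.9,0,0],[0.9,-0.04,-0.9,0,0],[0.9,-0.04,-0.9,0,0],[0.9,-0.04,-0.9,0,0],[0.9,-0.04,-0.9,0,0],[0.9,-0.04,-0.9,0,0],[0.9,-0.04,-0.9,0,0],[0.9,-0.04,-0.9,0,0],[0.9,-0.04,-0.9,0,0],[0.9,-0.04,-0.9,0,0],[0.9,-0.04,-0.9,0,0],[0.9,-0.04,-0.9,0,0],[0.9,-0.04,-0.7,0,0],[0.9,-0.04,-0.46,0,0]]}'
python3 -m jog '{"series":[[0.9,0,0,0,0],[0.9,0,0,0.3,0],[0.9,0,0,0.6,0],[0.9,0,0,0.7,0],[0.9,0,0,0.5,0],[0.9,0,0,0.2,0],[0.9,0,0,0,0],[0.9,0,0,0,0]]}'
python3 -c "
from h import *
go(ST(1,40,108.5),3.34)"
```

```text
clock: 24.6
position: [545.3, -159.5, 218.6]
orientation: [-3.14, -0.001, -3.086]
force: [-0.4, 0.2, -0.9]
grip_width: 23.7
finger_force: 30.0
clock: 25.27
position: [546.2, -155.8, 161.3]
orientation: [3.141, -0.0, -3.082]
force: [-0.0, -0.2, -0.7]
grip_width: 23.6
finger_force: 30.0
units now-frame 0.05 -0.03 2.11 twist 0.02 pos [ 546.2 -155.8  161.3] t 25.3 w 23.6
```

```bash
python3 -m jog '{"series":[[0.9,0,-0.03,0.3,0],[0.9,0,0,0.6,0],[0.9,0,0,0.5,0],[0.9,0,0,0.4,0],[0.9,0,0,0.2,0],[0.9,0,0,0.1,0],[0.9,0,0,0.05,0],[0.9,0,0,0.05,0],[0.9,0,0,0.04,0],[0.9,0,0,0,0],[0.9,0,0,0,0]]}'
python3 -m jog '{"series":[[0.9,0,0,0.02,0],[0.9,0,0,0,0],[0.9,0,0,0,0]]}'
```

```text
clock: 26.18
position: [545.9, -157.2, 105.3]
orientation: [-3.142, -0.0, -3.083]
force: [-1.5, 0.0, -2.0]
grip_width: 23.7
finger_force: 30.0
clock: 26.43
position: [545.9, -157.2, 104.8]
orientation: [-3.142, -0.0, -3.083]
force: [-1.8, -0.5, 0.4]
grip_width: 23.8
finger_force: 30.0
```

```bash
python3 -m jog '{"series":[[0.9,0,0,0.02,0],[0.9,0,0,0,0],[0.9,0,0,0,0]]}'
python3 -m jog '{"series":[[0.9,0,0,0.01,0],[0.9,0,0,0,0],[0.9,0,0,0,0]]}'
```

```text
clock: 26.68
position: [546.0, -157.1, 104.4]
orientation: [-3.142, -0.0, -3.083]
force: [-2.3, 0.7, 2.1]
grip_width: 23.7
finger_force: 30.0
clock: 26.93
position: [546.0, -157.1, 104.2]
orientation: [3.142, -0.0, -3.083]
force: [-4.8, -0.4, 5.2]
grip_width: 23.4
finger_force: 30.0
```

The x force shows it leaning on the rear flank, so I ease about 1 mm to the front before releasing.

```bash
python3 -m jog '{"series":[[0.9,0.04,0,0,0],[0.9,0,0,0,0],[0.9,0,0,0,0]]}'
python3 -m jog '{"series":[[0.9,0.02,0,0.02,0],[0.9,0,0,0,0],[0.9,0,0,0,0]]}'
```

```text
clock: 27.18
position: [545.8, -157.1, 104.2]
orientation: [-3.141, 0.001, -3.082]
force: [-1.3, 0.4, 3.2]
grip_width: 23.7
finger_force: 30.0
clock: 27.43
position: [545.8, -157.2, 104.1]
orientation: [-3.141, 0.002, -3.082]
force: [-2.1, 1.7, 7.1]
grip_width: 23.4
finger_force: 30.0
```

Now it's down and square, so I release and go for roll d, opening wider (about 62 mm).

```bash
python3 -m jog '{"series":[[0.68,0,0,0,0],[0.63,0,0,0,0],[0.57,0,0,0,0],[0.5,0,0,0,0],[0.5,0,0,0,0],[0.5,0,0,-0.2,0],[0.5,0,0,-0.5,0],[0.5,0,0,-0.9,0],[0.4,0,0,-0.9,0],[0.3,0,0,-0.9,0],[0.3,0,0,-0.9,0],[0.3,0,0,0,0]]}'
python3 -c "
from h import *
go(RACK(0,118.5,150),-.75)"
```

```text
clock: 28.43
position: [547.2, -158.1, 216.4]
orientation: [-3.14, 0.008, -3.083]
force: [0.1, 0.3, 1.1]
grip_width: 61.6
finger_force: 0.0
units now-frame 0.6 19.11 2.66 twist 0.82 pos [ 547.2 -158.1  216.4] t 28.4 w 61.6
```

```bash
python3 -m jog '{"series":[[0.3,0.02,0.6,0,0],[0.3,0.02,0.9,0,0],[0.3,0.02,1,0,0],[0.3,0.02,1,0,0],[0.3,0.02,1,0,0],[0.3,0.02,1,0,0],[0.3,0.02,1,0,0],[0.3,0.02,1,0,0],[0.3,0.02,1,0,0],[0.3,0.02,1,0,0],[0.3,0.02,1,0,0],[0.3,0.02,1,0,0],[0.3,0.02,1,0,0],[0.3,0.02,1,0,0],[0.3,0.02,1,0,0],[0.3,0.02,1,0,0],[0.3,0.02,1,0,0],[0.3,0.02,1,0,0],[0.3,0.02,0.9,0,0],[0.3,0.02,0.65,0,0]]}'
python3 -m jog '{"series":[[0.3,0,0,0.4,0.41],[0.3,0,0,0.8,0.41],[0.3,0,0,0.8,0],[0.3,0,0,0.4,0],[0.3,0,0,0,0],[0.3,0,0,0,0]]}'
python3 -c "
from h import *
go(RACK(0,118.5,103.5),-.75)"
```

```text
clock: 30.1
position: [505.8, 320.2, 211.3]
orientation: [3.141, 0.0, -3.081]
force: [0.4, -0.6, 0.8]
grip_width: 62.1
finger_force: 0.0
clock: 30.6
position: [506.5, 317.3, 151.1]
orientation: [-3.141, -0.0, 3.129]
force: [-0.9, -0.3, 0.2]
grip_width: 61.6
finger_force: 0.0
units now-frame 0.1 0.03 1.9 twist 0.0 pos [506.5 317.3 151.1] t 30.6 w 61.6
```

```bash
python3 -m jog '{"series":[[0.3,0.1,0.03,0.4,0],[0.3,0,0,0.7,0],[0.3,0,0,0.5,0],[0.3,0,0,0.29,0],[0.3,0,0,0,0],[0.9,0,0,0,0],[0.9,0,0,0,0],[0.9,0,0,0,0],[0.9,0,0,0,0],[0.9,0,0,0,0],[0.9,0,0,0,0]]}'
python3 -m jog '{"series":[[0.9,0,0,-0.1,0],[0.9,0,0,-0.3,0],[0.9,0,0,-0.5,0],[0.9,0,0,-0.7,0],[0.9,0,0,-0.8,0],[0.9,0,0,-0.9,0],[0.9,0,0,-0.7,0],[0.9,0,0,-0.4,0],[0.9,0,0,-0.2,0],[0.9,0,0,0,-0.41],[0.9,0,0,0,-0.41],[0.9,0,0,0,0],[0.9,0,0,0,0]]}'
python3 -c "
from h import *
go(ST(0,120,104),3.34)"
```

```text
clock: 31.52
position: [504.4, 318.6, 104.4]
orientation: [3.141, 0.001, 3.129]
force: [-0.5, -0.7, 3.1]
grip_width: 39.9
finger_force: 30.0
clock: 32.6
position: [503.5, 318.2, 218.2]
orientation: [-3.141, -0.001, -3.083]
force: [-0.7, -0.0, -2.2]
grip_width: 39.4
finger_force: 30.0
units now-frame -0.51 -15.86 4.57 twist -0.0 pos [503.5 318.2 218.2] t 32.6 w 39.4
```

```bash
python3 -m jog '{"series":[[0.9,-0.03,-0.4,0,0],[0.9,-0.03,-0.7,0,0],[0.9,-0.03,-0.9,0,0],[0.9,-0.03,-0.9,0,0],[0.9,-0.03,-0.9,0,0],[0.9,-0.03,-0.9,0,0],[0.9,-0.03,-0.9,0,0],[0.9,-0.03,-0.9,0,0],[0.9,-0.03,-0.9,0,0],[0.9,-0.03,-0.9,0,0],[0.9,-0.03,-0.9,0,0],[0.9,-0.03,-0.9,0,0],[0.9,-0.03,-0.9,0,0],[0.9,-0.03,-0.9,0,0],[0.9,-0.03,-0.9,0,0],[0.9,-0.03,-0.9,0,0],[0.9,-0.03,-0.9,0,0],[0.9,0,-0.7,0,0],[0.9,0,-0.56,0,0]]}'
python3 -m jog '{"series":[[0.9,0,0,0,0],[0.9,0,0,0.3,0],[0.9,0,0,0.6,0],[0.9,0,0,0.7,0],[0.9,0,0,0.5,0],[0.9,0,0,0.2,0],[0.9,0,0,0,0],[0.9,0,0,0,0]]}'
python3 -c "
from h import *
go(ST(0,120,108.5),3.34)"
```

```text
clock: 34.18
position: [539.5, -79.4, 218.6]
orientation: [-3.141, -0.001, -3.086]
force: [-0.0, 0.8, -0.6]
grip_width: 39.5
finger_force: 30.0
clock: 34.85
position: [540.1, -75.8, 161.2]
orientation: [3.141, -0.0, -3.082]
force: [0.0, 0.5, -1.3]
grip_width: 40.0
finger_force: 30.0
units now-frame 0.04 -0.04 2.11 twist 0.02 pos [540.1 -75.8 161.2] t 34.9 w 40.0
```

```bash
python3 -m jog '{"series":[[0.9,0.02,-0.04,0.3,0],[0.9,0,0,0.6,0],[0.9,0,0,0.5,0],[0.9,0,0,0.4,0],[0.9,0,0,0.2,0],[0.9,0,0,0.1,0],[0.9,0,0,0.05,0],[0.9,0,0,0.05,0],[0.9,0,0,0.04,0],[0.9,0,0,0,0],[0.9,0,0,0,0]]}'
python3 -m jog '{"series":[[0.9,0,0,0.03,0],[0.9,0,0,0,0],[0.9,0,0,0,0]]}'
```

```text
clock: 35.77
position: [539.9, -77.6, 105.5]
orientation: [-3.142, 0.001, -3.082]
force: [-0.3, -0.7, -1.2]
grip_width: 39.8
finger_force: 30.0
clock: 36.02
position: [539.8, -77.6, 104.6]
orientation: [-3.142, 0.0, -3.082]
force: [0.4, 0.1, -1.5]
grip_width: 39.7
finger_force: 30.0
```

```bash
python3 -m jog '{"series":[[0.9,0,0,0.02,0],[0.9,0,0,0,0],[0.9,0,0,0,0]]}'
python3 -m jog '{"series":[[0.9,0,0,0.02,0],[0.9,0,0,0,0],[0.9,0,0,0,0]]}'
```

```text
clock: 36.27
position: [539.9, -77.6, 104.3]
orientation: [3.142, 0.0, -3.082]
force: [-0.6, 0.2, 3.6]
grip_width: 40.0
finger_force: 30.0
clock: 36.52
position: [540.0, -77.6, 104.1]
orientation: [3.141, 0.001, -3.082]
force: [-1.5, 0.5, 8.1]
grip_width: 39.8
finger_force: 30.0
```

```bash
python3 -m jog '{"series":[[0.5,0,0,0,0],[0.46,0,0,0,0],[0.42,0,0,0,0],[0.38,0,0,0,0],[0.35,0,0,0,0],[0.35,0,0,-0.2,0],[0.35,0,0,-0.5,0],[0.35,0,0,-0.9,0],[0.35,0,0,-0.9,0],[0.35,0,0,-0.9,0],[0.35,0,0,-0.9,0],[0.35,0,0,0,0]]}'
python3 -m jog '{"series":[[0.35,0,0.5,0,0],[0.35,0,0.9,0,0],[0.35,0,1,0,0],[0.35,0,1,0,0],[0.35,0,1,0,0],[0.35,0,1,0,0],[0.35,0,1,0,0],[0.35,0,1,0,0],[0.35,0,1,0,0],[0.35,0,0.6,0,0],[0.35,0,0,0,0],[0.35,0,0,0,0]]}'
python3 -c "
from h import *
c=snap('scene','s5.png');d=snap('top','t5.png')
a=cv2.resize(c['color'][200:310,260:380],None,fx=3.3,fy=3.3,interpolation=cv2.INTER_CUBIC)
b=cv2.resize(d['color'][150:260,280:400+40],None,fx=2.5,fy=2.5,interpolation=cv2.INTER_CUBIC)
b=cv2.copyMakeBorder(b,0,a.shape[0]-b.shape[0],0,0,0);cv2.imwrite('pics/s5z.png',np.hstack([a,b]))
F=ST
for y in(120,40,-40,-120): print(y,((proj(c,F(0,y-34,60))-[260,200]+.5)*3.3).round(),((proj(d,F(0,y-34,60))-[280,150]+.5)*2.5).round(),((proj(d,F(0,y+34,60))-[280,150]+.5)*2.5).round())"
```

```text
clock: 37.52
position: [542.3, -78.2, 216.2]
orientation: [-3.141, 0.008, -3.083]
force: [1.3, -0.5, -0.1]
grip_width: 57.2
finger_force: 0.0
clock: 38.52
position: [525.4, 147.9, 210.3]
orientation: [-3.141, -0.002, -3.08]
force: [0.6, -1.1, 0.2]
grip_width: 57.0
finger_force: 0.0
120 [112. 110.] [115. 134.] [ 47. 137.]
40 [166. 156.] [195. 131.] [127. 134.]
-40 [224. 206.] [274. 128.] [207. 131.]
-120 [287. 261.] [354. 125.] [286. 128.]
```

View pics/s5z.png

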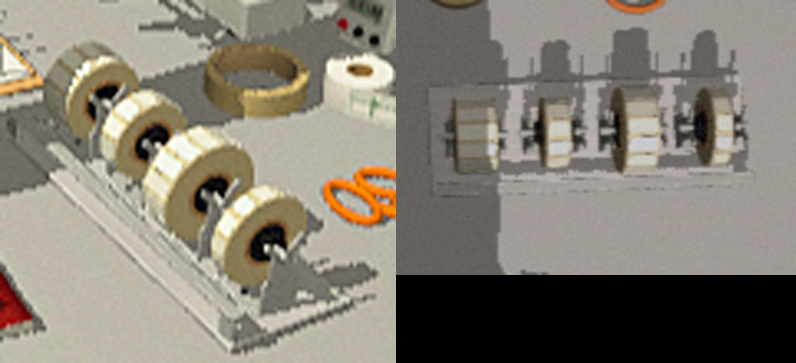

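The order is d, b, c, a. Each roll was released at the same height at which it was gripped in the old rack, and all of them sit square. I let them settle, check that they are still and hand in.

```bash
python3 -m jog '{"series":[[0.35,0,0,0,0],[0.35,0,0,0,0],[0.35,0,0,0,0],[0.35,0,0,0,0],[0.35,0,0,0,0],[0.35,0,0,0,0],[0.35,0,0,0,0],[0.35,0,0,0,0],[0.35,0,0,0,0],[0.35,0,0,0,0],[0.35,0,0,0,0],[0.35,0,0,0,0]]}'
python3 -c "
from h import *
a=np.load('pics/s5.png.npz')['color'][200:310,260:380].astype(int);b=vision.read_camera('scene')['color'][200:310,260:380].astype(int)
e=abs(a-b).max(2); print((e>40).sum(),e.mean())
if (e>40).sum()<30: print(manip.finish_job())"
```

```text
clock: 39.62
position: [526.4, 147.0, 211.0]
orientation: [-3.142, 0.0, -3.082]
force: [0.6, -0.0, 0.9]
grip_width: 56.9
finger_force: 0.0
40 4.129015151515151
```

```bash
python3 -c "
from h import *
import subprocess
a=vision.read_camera('scene')['color'][200:310,260:380].astype(int)
for i in range(10): b=vision.read_camera('scene')['color'][200:310,260:380].astype(int)
e=abs(a-b).max(2); print((e>40).sum(),e.mean())
if (e>40).sum()<12: print(manip.finish_job())"
```

```text
0 3.9137878787878786
the job is handed in; nothing more can be done
None
```

All four label rolls now hang still in the clean stand in their original order (d, b, c, a from left to right), and the job is handed in at about 40 s of the 102 s allowed; I have not seen the judge's result.

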